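# Draw the measuring rule out of its box through the hatch

## Robot

A 7-joint arm with a two-finger parallel gripper is mounted at the origin on a cart in front of the work surface, level with it; the furniture and walls round the work are solid. World frame = base frame: x ahead of the robot, y to its left, z up, the work surface at z = 0. Lengths are in m, angles in rad, forces in N, time in s.
With the tool pointing down it reaches from about 0.4 to 0.85 m from the base axis. Payload 10.4 kg.
Tool frame: the origin (TCP) lies at the very end of the fingers, on their centre line; the grasp point (between the pads) lies 19 mm behind it (manip.tcp_to_grasp is the distance from the TCP to the grasp point, in m); x points along the fingers, y is the direction in which the jaws open and shut, and the axes are right-handed (so a half turn about x gives the same grasp; the last joint's range is limited). The gripper opens to 85 mm and grips with 20 to 120 N. Pads are 22 mm wide; open, the fingers measure 114 mm over their backs; the gripper's body (76 mm by 85 mm) begins 54 mm behind the grasp point. The pads swing forward as they close: fully open they stand 13 mm farther back than shut.
Start: joints at [-1.249, 0.332, -0.065, 1.46, 0.022, 1.35, -0.088], TCP at [0.211, 0.588, 0.231] pointing down, gripper open.
Joint ranges: [-2.6, 2.6], [-0.5, 2.12], [-1.47, 1.34], [0.16, 2.42], [-1.27, 4.41], [0.06, 2.06], [-2.6, 2.6]. Speed limits (rad/s): [2.22, 2.22, 2.79, 2.79, 3.14, 3.14, 3.14].

## Interface

Orientations are given as a unit quaternion [x, y, z, w].
In Python, from workcell import manip, cams, hand_in gives the robot as it stands.
- The arm moves only by the shell command python3 -m handwheel 'ROWS' [FORCE]. ROWS is text: rows parted by semicolons, each of 7 numbers parted by spaces: the shift along the tool's x, y, z in mm, then the turn, a rotation vector about the tool's x, y, z in rad, then the finger opening in mm, from 0 to 85.4. A call has 1 to 8 rows; each row shifts and turns the commanded pose from where the row before left it, along the tool's axes as they then stand; what a row does not reach is not made up. A row lasts 1/10 s, in which the tool goes at most 50 mm and 8.59 degrees, less where a joint would pass 70% of its speed; a pose out of reach is approached as far as the arm can. A call with a gripper value outside its range is refused whole. The fingers move at their own pace and stop on an object; FORCE is the grip in N (left out, the last holds). Time passes only in rows, so rows that do not move let the fingers close. It gives the time, the measured TCP pose, the force and the opening at its end, in the units of the state.
- manip.get_obs(): the state, without advancing time (a new reading comes with each control period).
- cams.camera(name): name is "scene" or "top" or "wrist"; returns a dict with "color" (420x560x3 uint8, blue, green, red), "depth" (420x560 float32, m along the optical axis (not along the pixel's ray), 0 where there is no reading), "camera_matrix" (3x3 intrinsics, pixels), "distortion" ([k1, k2, p1, p2, k3] as OpenCV has them; the pictures are not rectified), "origin" and "attitude" of the camera in the world; the wrist camera has in their place "T_tool_cam" (4x4, takes a point from camera to tool coordinates, whose origin is the TCP and whose axes are the tool frame's). Camera axes: x right, y down, z forward; pixel columns grow to the right and rows downward; lengths in m; the calibration is good to about 2 mm. A picture is of the moment at which its call begins: read the wrist's pose just before it.
- hand_in(): hands the job in, once; it reports no verdict.
Trained networks look in the newest picture that a camera, given by its name, has taken for a name from the list of things; names that differ only in an ending like _2 or _b are one class to them, and where a whole thing is asked for, a point or a joint stands for the part that bears it (a point fixed in the world has none). Each returns a list of dicts, best first, with "conf" (0 to 1); they miss things now and then, are a little off and sometimes report something else, mostly with a low value. They report only what shows in the picture. A call takes as long as a camera call.
- cams.recognise(camera, thing): "box" ([left, top, width, height] in pixels, round what is visible of it).
- cams.outline_of(camera, thing): "region" (420x560 bool, what is visible of it) and "box" ([left, top, width, height] in pixels, round what is visible of it).
The state is a dict: "clock": time; "joint_pos": joint angles; "joint_velocities": joint speeds; "tau": joint torques, N m; "position": TCP position; "ee_rot": TCP orientation; "ft_force": force on the tool from outside, world axes, zero at the start; "torque": the same for the moment, N m; "grip_width": opening from 0.0 (shut) to 1.0 (fully open).
Only numpy, scipy, OpenCV 4.12 (cv2) and the standard library are available. Lean on these libraries where they do the work, as an engineer would, in place of code of your own. Each camera call takes 0.05 s, during which the arm holds its last target.

## Task

The measuring rule lies shut in the long flat box, with both its ends under the lid. The lid is fixed off-centre on the box and cannot be moved, and its hatch is much shorter than the rule: see which end of the box lies farther from the hatch (there the box sticks out beyond the lid; at the other end the lid overhangs), slide the rule back into that end, tilt its other end up through the hatch, and draw the rule out slantwise without forcing it against lid or box. Finish holding the rule in the gripper, level and wholly clear, at least ten centimetres above the lid; do not put it down or let go, and leave the padlock and the loose things on the worktop where they are.

Things in the scene. Friction and masses are not known exactly. Their poses are not given: they have to be found in the camera images.
- rule_box: Long flat wooden box, fixed on the worktop, 142 x 472 x 52 mm (its x, y, z). Floor 4 mm, walls 6 mm thick: inside 130 mm wide (x), 460 mm long (y), 48 mm high under the lid. Origin: centre of its underside, z up.
- lid: Plywood lid, fixed on the box, 146 x 480 x 4 mm (x, y, z; top 56 mm above the worktop), parallel to it. In its middle a hatch 180 mm long (y), 130 mm wide (the box's whole inside); 150 mm of board at each end. Origin: hatch centre, lid's underside. Set 30 to 40 mm off the box's centre to +y or -y. Covered inside length is about 170 mm on the side away from the offset, 105 mm on the other.
- rule: Straight wooden measuring rule with steel-shod ends, 22 mm wide (x), 320 mm long (y), 12 mm thick (z), about 0.12 kg, loose, lying flat on the floor of the box roughly along it. Origin: centre of its underside, z up. Grip it across its 22 mm width through the hatch, with the fingers opened to only about 50 mm so that they fit beside it in the box.
- rule_end_a (a point): Middle of the rule's +y end face.
- rule_end_b (a point): Middle of the rule's -y end face.
- padlock: Small brass padlock, 61 x 42 x 13 mm, lying loose on the lid near its +y end; not to be disturbed. Origin: centre of its underside.
- tape_roll: Loose roll of brown parcel tape, 96 mm across, 48 mm high, on the worktop behind the box. A bystander, to be left alone. Origin: centre of its underside.
- weight_500: Loose brass weight, 38 mm across, 45 mm high, on the worktop behind the box, to the left. A bystander, to be left alone. Origin: centre of its underside.
- pencil: Loose red pencil, 142 mm long, on the worktop behind the box. A bystander, to be left alone. Origin: centre of its underside.
- ink_pad: Loose dark blue ink pad case, 86 x 120 x 19 mm, on the worktop to the far right. A bystander, to be left alone. Origin: centre of its underside.

How it is judged:
By the outcome, as a careful person would: the job done as asked, in the order asked, and still so for the second after the job is handed in, while the arm keeps its last pose, push and grip.
It also fails if it takes over 35 s, if anything falls off the work surface, if the arm or the gripper's body presses on something with over 40 N, if the wrist force passes 120 N, or if a joint passes its speed limit or range.

## Working session

There is one attempt and no reset: what is moved stays moved. The work goes in short steps, Python scripts to look and compute and a shell command to move; the robot and the scene stay as the last step left them, time stands still between calls to the robot, and variables do not carry over. Pictures are saved under pics/ and viewed, and the job is handed in when it is done.

```bash
ls; mkdir -p pics; cat > h.py <<'E'
from workcell import manip, cams, hand_in
import numpy as np, cv2
from scipy.spatial.transform import Rotation as R
def shot(n,f):
    c=cams.camera(n); cv2.imwrite('pics/'+f,c['color']); return c
def pose(c):
    if 'T_tool_cam' in c:
        o=manip.get_obs(); T=np.eye(4);T[:3,:3]=R.from_quat(o['ee_rot']).as_matrix();T[:3,3]=o['position']
        return T@np.array(c['T_tool_cam'])
    T=np.eye(4);a=np.array(c['attitude'],float)
    T[:3,:3]=a if a.shape==(3,3) else R.from_quat(a).as_matrix()
    T[:3,3]=c['origin'];return T
def cloud(c,T=None):
    T=pose(c) if T is None else T
    h,w=c['depth'].shape;u,v=np.meshgrid(np.arange(w),np.arange(h))
    p=cv2.undistortPoints(np.stack([u,v],-1).reshape(-1,1,2).astype(float),np.array(c['camera_matrix']),np.array(c['distortion'])).reshape(h,w,2)
    d=c['depth'];P=np.dstack([p[...,0]*d,p[...,1]*d,d])
    return P@T[:3,:3].T+T[:3,3]
def ray(c,u,v,z,T=None):
    T=pose(c) if T is None else T
    p=cv2.undistortPoints(np.array([[[u,v]]],float),np.array(c['camera_matrix']),np.array(c['distortion'])).ravel()
    d=T[:3,:3]@[p[0],p[1],1];return T[:3,3]+d*(z-T[2,3])/d[2]
E
python3 - <<'E'
from h import *
o=manip.get_obs();print({k:np.round(v,3) for k,v in o.items()})
for n in ['scene','top','wrist']:
    c=shot(n,n+'0.png');T=pose(c);print(n,T.round(3).tolist(),np.array(c['camera_matrix']).round(1).tolist(),c.get('attitude'))
    for t in ['rule_box','lid','rule','padlock','tape_roll','weight_500','pencil','ink_pad']:
        r=cams.outline_of(n,t)
        P=cloud(c,T)
        for q in r[:2]:
            m=q['region']&(c['depth']>0)
            print(t,round(q['conf'],2),q['box'],np.round(np.median(P[m],0),3),np.percentile(P[m],[2,98],axis=0).round(3).tolist())
E
```

```text
pics
{'clock': np.float64(0.0), 'joint_pos': array([-1.249,  0.333, -0.065,  1.461,  0.022,  1.35 , -0.088]), 'joint_velocities': array([ 0.   ,  0.001, -0.   , -0.001, -0.001, -0.003,  0.001]), 'tau': array([-0.0000e+00, -6.2544e+01,  4.9000e-02, -3.9160e+01,  1.6000e-02,
        1.0000e-02, -0.0000e+00]), 'position': array([0.211, 0.588, 0.23 ]), 'ee_rot': array([ 0.121,  0.697, -0.122,  0.697]), 'ft_force': array([ 0.097, -0.043,  0.403]), 'torque': array([ 0.03 ,  0.006, -0.01 ]), 'grip_width': np.float64(1.001)}
scene [[-0.834, -0.408, 0.371, 0.193], [-0.551, 0.637, -0.539, 0.469], [-0.017, -0.654, -0.756, 0.848], [0.0, 0.0, 0.0, 1.0]] [[386.8, 0.0, 283.3], [0.0, 386.8, 209.1], [0.0, 0.0, 1.0]] [-0.26672788  0.89830988 -0.33203853  0.10791668]
rule_box 0.91 [229.3, 199.8, 107.2, 186.0] [0.485 0.08  0.004] [[0.394, -0.164, -0.0], [0.566, 0.259, 0.05]]
lid 0.83 [182.5, 203.5, 152.6, 191.5] [0.482 0.214 0.055] [[0.393, -0.126, 0.038], [0.574, 0.337, 0.058]]
rule 0.87 [247.9, 250.8, 44.6, 67.3] [0.495 0.095 0.015] [[0.475, -0.003, 0.004], [0.516, 0.173, 0.018]]
padlock 0.75 [220.7, 
[... 1750 characters left out ...]
7, 192.7, 13.9, 14.2] [0.655 0.292 0.029] [[0.641, 0.279, 0.008], [0.673, 0.315, 0.046]]
pencil 0.65 [171.8, 200.3, 54.3, 6.3] [0.642 0.137 0.004] [[0.635, 0.074, -0.004], [0.651, 0.203, 0.009]]
ink_pad 0.88 [403.8, 204.7, 50.9, 36.7] [ 0.579 -0.446  0.017] [[0.538, -0.505, 0.001], [0.621, -0.388, 0.021]]
wrist [[0.338, 0.889, 0.309, 0.132], [0.941, -0.319, -0.111, 0.618], [-0.0, 0.328, -0.945, 0.372], [0.0, 0.0, 0.0, 1.0]] [[332.6, 0.0, 283.0], [0.0, 332.6, 212.4], [0.0, 0.0, 1.0]] None
lid 0.8 [97.7, 398.6, 16.0, 20.6] [0.426 0.252 0.054] [[0.412, 0.233, 0.053], [0.44, 0.269, 0.056]]
weight_500 0.51 [96.2, 399.4, 21.3, 20.6] [0.426 0.252 0.054] [[0.411, 0.232, 0.053], [0.44, 0.276, 0.067]]
```

View pics/scene0.png

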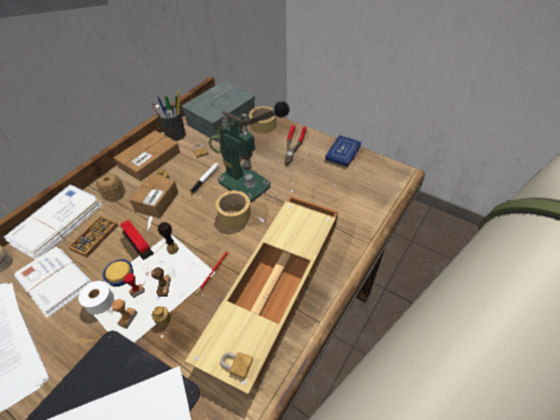

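View pics/top0.png

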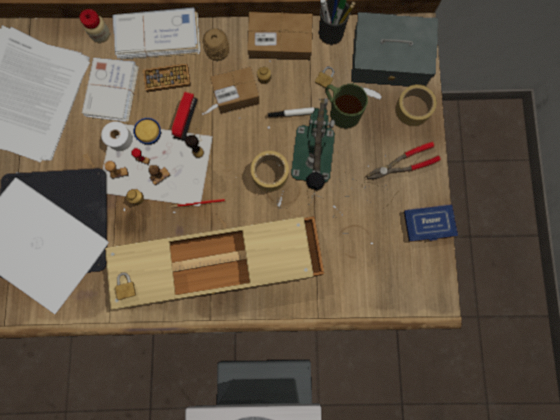

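The lid is shifted to +y, towards the padlock. The box sticks out beyond it at -y (top picture, around 318,245). So the rule slides to -y and its +y end comes up through the hatch. I'll fit the geometry now.

```bash
cat > fit.py <<'E'
from h import *
def fit(n,f,T=None):
    c=shot(n,f);T=pose(c) if T is None else T;P=cloud(c,T);out={}
    ok=(c['depth']>0)
    reg=(P[...,0]>.36)&(P[...,0]<.62)&(P[...,1]>-.2)&(P[...,1]<.37)&ok
    lid=reg&(P[...,2]>.0485)&(P[...,2]<.062)
    r=cv2.minAreaRect(P[lid][:,:2].astype(np.float32)*1000);print(n,'lid+boxend rect',np.round(r[0],1),np.round(r[1],1),round(r[2],2),'z',np.median(P[lid][:,2]).round(4))
    for t in ['lid','rule']:
        q=cams.outline_of(n,t)
        if not q: continue
        m=q[0]['region']&ok
        if t=='lid': m&=(P[...,2]>.05)&(P[...,2]<.06)
        else:
            m&=(P[...,2]>.006)&(P[...,2]<.03)
        X=P[m]; 
        r=cv2.minAreaRect(X[:,:2].astype(np.float32)*1000)
        mu=X.mean(0);w,v=np.linalg.eigh(np.cov(X[:,:2].T));a=v[:,1];a=a*np.sign(a[1])
        print(n,t,q[0]['conf'],'rect',np.round(r[0],1),np.round(r[1],1),round(r[2],2),'mean',mu.round(4),'axis deg from y',np.degrees(np.arctan2(-a[0],a[1])).round(2),'z',np.median(X[:,2]).round(4))
    return c,T,P
E
python3 - <<'E'
from fit import *
for n in ['top','scene']: fit(n,n+'1.png')
o=manip.get_obs();M=R.from_quat(o['ee_rot']).as_matrix();print(M.round(3))
E
```

```text
top lid+boxend rect [489.1  88.6] [146.3 510.2] 7.93 z 0.0544
top lid 0.7 rect [487.3 101.6] [146.3 480.6] 7.91 mean [0.4883 0.0947 0.0545] axis deg from y 7.23 z 0.0545
top rule 0.57 rect [493.3 107.8] [ 22.4 187.5] 8.84 mean [0.4933 0.1068 0.0144] axis deg from y 8.63 z 0.0144
scene lid+boxend rect [489.8  88.4] [148.4 508.3] 8.07 z 0.055
scene lid 0.69 rect [487.7 101.8] [147.1 481.3] 7.97 mean [0.4807 0.1448 0.055 ] axis deg from y 7.36 z 0.055
scene rule 0.78 rect [497.2  83.9] [ 22.9 186.2] 9.09 mean [0.4953 0.0896 0.0144] axis deg from y 8.95 z 0.0145
[[ 0.     0.338  0.941]
 [ 0.     0.941 -0.338]
 [-1.     0.     0.   ]]
```

```bash
python3 -m handwheel '0 -25 33 0 0 0 50;0 -25 33 0 0 0 50;0 -25 33 0 0 0 50;0 -25 33 0 0 0 50;0 -25 33 0 0 0 50;0 -25 33 0 0 0 50;0 -25 33 0 0 0 50;0 -25 33 0 0 0 50' 40
python3 -m handwheel '0 -25 33 0 0 0 50;0 -25 33 0 0 0 50;0 -25 33 0 0 0 50;0 -25 33 0 0 0 50;0 0 0 0.13 0 0 50;0 0 0 0.13 0 0 50;0 0 0 0.13 0 0 50;0 0 0 0.13 0 0 50'
python3 -m handwheel '0 0 0 0.13 0 0 50;0 0 0 0.13 0 0 50;0 0 0 0.13 0 0 50;0 0 0 0.13 0 0 50;0 0 0 0 0 0 50;0 0 0 0 0 0 50'
```

```text
clock: 2.45
position: [0.3928, 0.3093, 0.2316]
ee_rot: [0.122, 0.697, -0.121, 0.697]
ft_force: [0.3, 0.4, -0.1]
grip_width: 0.581
clock: 3.25
position: [0.4826, 0.172, 0.2314]
ee_rot: [0.298, 0.641, -0.298, 0.641]
ft_force: [0.6, 0.6, -0.3]
grip_width: 0.592
clock: 3.85
position: [0.4825, 0.1721, 0.2314]
ee_rot: [0.45, 0.545, -0.45, 0.545]
ft_force: [-1.2, 0.9, 0.3]
grip_width: 0.582
```

```bash
cat > st.py <<'E'
from h import *
C=np.array([487.5,101.7]);ya=np.radians(7.95);A=np.array([-np.sin(ya),np.cos(ya)]);B=np.array([np.cos(ya),np.sin(ya)])
def st():
    o=manip.get_obs();M=R.from_quat(o['ee_rot']).as_matrix();p=o['position']*1000
    print('t',round(float(o['clock']),2),'p',p.round(1),'u',round((p[:2]-C)@A,1),'w',round((p[:2]-C)@B,1),'z',p[2].round(1),'F',np.round(o['ft_force'],1),'grip',round(o['grip_width']*85.4,1))
    print('yaw y',np.degrees(np.arctan2(M[1,1],M[0,1])).round(2),'M',M.round(3).tolist(),'q',np.round(o['joint_pos'],2))
    return o,M,p
E
python3 - <<'E'
from st import *
from fit import fit
o,M,p=st()
T=None
c,T,P=fit('wrist','w1.png')
E
```

```text
t 3.85 p [482.5 172.1 231.4] u 70.4 w 4.8 z 231.4 F [-1.2  0.9  0.3] grip 49.7
yaw y 10.88 M [[0.0, 0.982, 0.189], [0.0, 0.189, -0.982], [-1.0, 0.0, -0.0]] q [-0.75  0.08  0.34  1.77 -0.03  1.3  -0.22]
wrist lid+boxend rect [486.9 121.3] [147.1 438.6] 8.29 z 0.0542
wrist lid 0.56 rect [486.  124.1] [146.6 433. ] 8.19 mean [0.4799 0.1959 0.0542] axis deg from y 8.06 z 0.0542
wrist rule 0.68 rect [500.1  83.3] [ 22.  200.8] 8.98 mean [0.4987 0.0926 0.0143] axis deg from y 9.09 z 0.0143
```

View pics/w1.png

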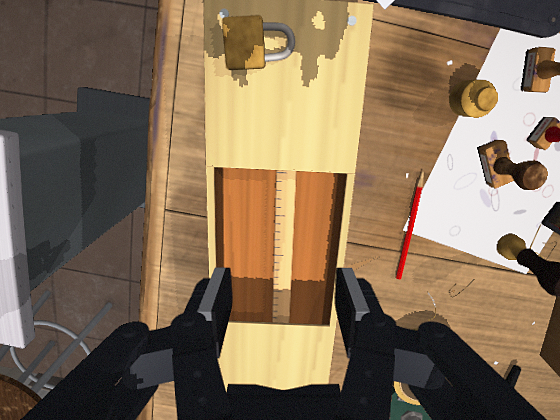

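```bash
python3 -m handwheel '0 1 10 0.033 0 0 50;40 0 0 0 0 0 50;40 0 0 0 0 0 50;40 0 0 0 0 0 50;30 0 0 0 0 0 50;0 0 0 0 0 0 50;0 0 0 0 0 0 50'
python3 - <<'E'
from st import *
o,M,p=st()
shot('scene','s2.png');shot('wrist','w2.png')
E
```

```text
clock: 4.7
position: [0.4858, 0.1619, 0.0821]
ee_rot: [0.461, 0.536, -0.461, 0.537]
ft_force: [-0.0, 1.2, 0.5]
grip_width: 0.584
t 4.7 p [485.8 161.9  82.1] u 59.8 w 6.7 z 82.1 F [-0.   1.2  0.5] grip 49.9
yaw y 8.71 M [[0.0, 0.988, 0.151], [-0.0, 0.151, -0.988], [-1.0, 0.0, 0.0]] q [-0.72  0.23  0.34  1.94 -0.09  0.98 -0.18]
```

View pics/w2.png

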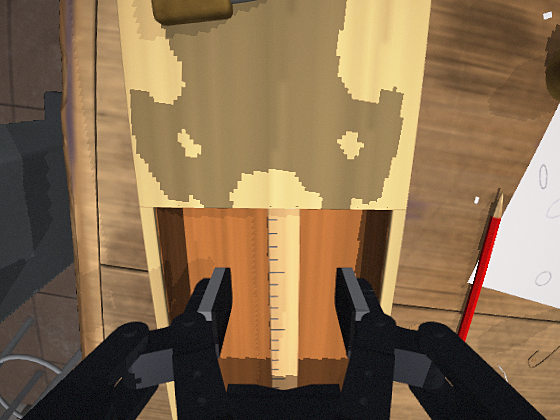

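View pics/s2.png

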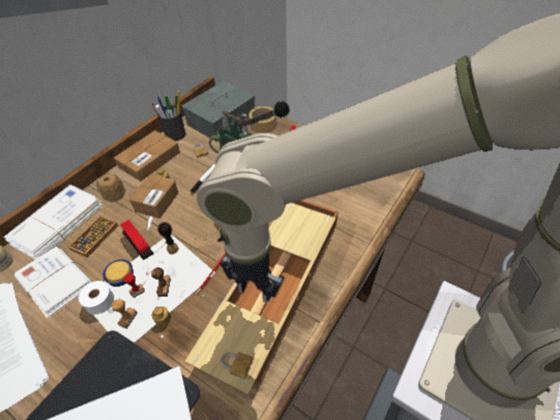

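The rule sits centred between the fingers (wrist picture, about 283,300), so I'm going down to grip it.

```bash
python3 -m handwheel '30 0 0 0 0 0 50;30 0 0 0 0 0 50;12 0 0 0 0 0 50;0 0 0 0 0 0 50;0 0 0 0 0 0 50' 40
python3 -m handwheel '0 0 0 0 0 0 12;0 0 0 0 0 0 12;0 0 0 0 0 0 12;0 0 0 0 0 0 12;0 0 0 0 0 0 12;0 0 0 0 0 0 12' 40
python3 - <<'E'
from st import *
st();shot('wrist','w3.png')
E
```

```text
clock: 5.3
position: [0.4864, 0.1628, 0.0108]
ee_rot: [0.461, 0.536, -0.46, 0.537]
ft_force: [0.0, -0.7, 1.3]
grip_width: 0.582
clock: 5.9
position: [0.4862, 0.1628, 0.0107]
ee_rot: [0.461, 0.537, -0.46, 0.537]
ft_force: [-2.9, -1.0, 7.6]
grip_width: 0.24
t 5.9 p [486.2 162.8  10.7] u 60.7 w 7.2 z 10.7 F [-2.9 -1.   7.6] grip 20.5
yaw y 8.77 M [[0.002, 0.988, 0.152], [0.001, 0.152, -0.988], [-1.0, 0.002, -0.001]] q [-0.69  0.34  0.32  1.99 -0.14  0.83 -0.14]
```

View pics/w3.png

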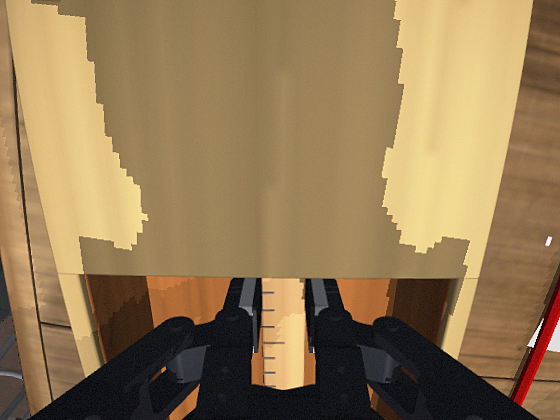

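```bash
python3 -m handwheel '-1 0 0 0 0 0 12;0 0 7 0 0 0 12;0 0 7 0 0 0 12;0 0 7 0 0 0 12;0 0 5 0 0 0 12;0 0 0 0 0 0 12' 60
python3 - <<'E'
from st import *
st();shot('wrist','w4.png');shot('top','t4.png')
E
```

```text
clock: 6.55
position: [0.4901, 0.1355, 0.0108]
ee_rot: [0.461, 0.536, -0.46, 0.537]
ft_force: [-1.3, -0.5, 6.2]
grip_width: 0.228
t 6.55 p [490.1 135.5  10.8] u 33.1 w 7.2 z 10.8 F [-1.3 -0.5  6.2] grip 19.5
yaw y 8.69 M [[0.001, 0.989, 0.151], [0.0, 0.151, -0.989], [-1.0, 0.001, 0.0]] q [-0.65  0.34  0.33  2.   -0.15  0.83 -0.09]
```

View pics/w4.png

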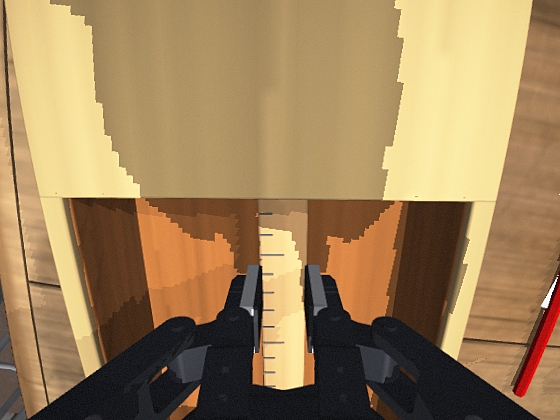

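View pics/t4.png

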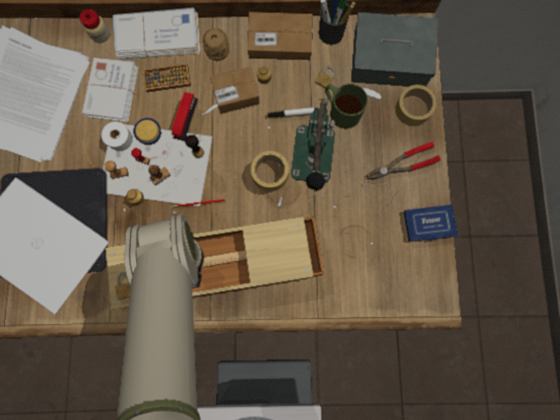

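```bash
python3 -m handwheel '0 0 7 0 0 0 12;0 0 7 0 0 0 12;0 0 6 0 0 0 12;0 0 0 0 0 0 12' 60
python3 - <<'E'
from st import *
st();c=shot('wrist','w5.png')
a=cv2.imread('pics/w4.png');b=cv2.imread('pics/w5.png')
cv2.imwrite('pics/w5c.png',cv2.resize(np.hstack([a[180:400,200:360],b[100:400,200:360][80:]]),None,fx=2.4,fy=2.4))
E
```

```text
clock: 7.05
position: [0.4932, 0.1156, 0.0108]
ee_rot: [0.461, 0.536, -0.46, 0.537]
ft_force: [0.4, -1.4, 6.5]
grip_width: 0.231
t 7.05 p [493.2 115.6  10.8] u 13.0 w 7.5 z 10.8 F [ 0.4 -1.4  6.5] grip 19.8
yaw y 8.68 M [[0.001, 0.989, 0.151], [0.0, 0.151, -0.989], [-1.0, 0.001, 0.0]] q [-0.62  0.33  0.34  2.   -0.15  0.83 -0.05]
```

View pics/w5c.png

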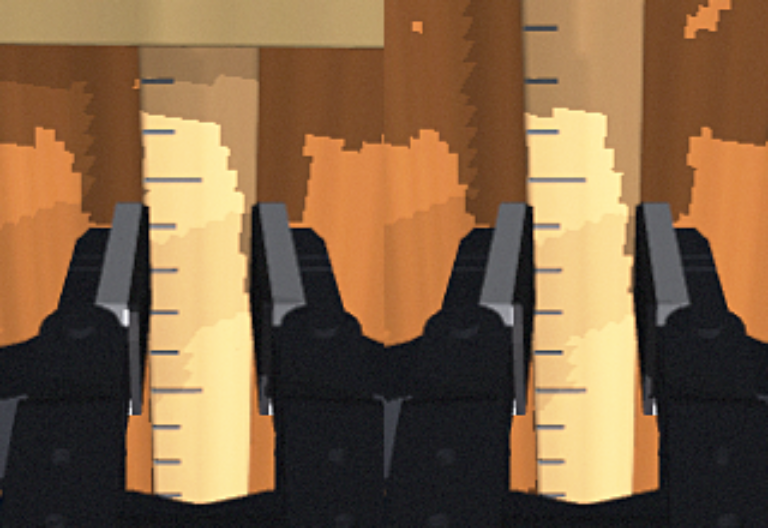

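View pics/w5.png

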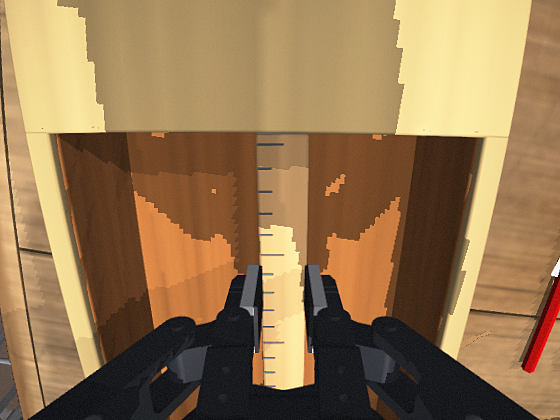

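```bash
python3 -m handwheel '0 0 7 0 0 0 12;0 0 7 0 0 0 12;0 0 6 0 0 0 12;0 0 0 0 0 0 12' 60
python3 - <<'E'
from st import *
st();c=shot('wrist','w6.png')
E
```

```text
clock: 7.5
position: [0.4961, 0.0958, 0.0108]
ee_rot: [0.461, 0.536, -0.46, 0.537]
ft_force: [-0.4, -0.9, 7.1]
grip_width: 0.229
t 7.5 p [496.1  95.8  10.8] u -7.0 w 7.8 z 10.8 F [-0.4 -0.9  7.1] grip 19.6
yaw y 8.69 M [[0.001, 0.989, 0.151], [0.0, 0.151, -0.989], [-1.0, 0.001, 0.0]] q [-0.59  0.33  0.35  2.01 -0.15  0.83 -0.  ]
```

View pics/w6.png

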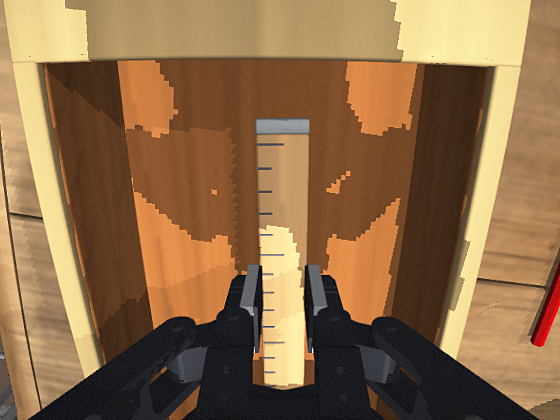

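```bash
python3 - <<'E'
from st import *
c=cams.camera('wrist');T=pose(c);P=cloud(c,T)
def U(p): d=p[:2]*1000-C; return (d@A).round(1),(d@B).round(1),round(p[2]*1000,1)
for px in [(282,121),(257,121),(308,121),(282,180),(230,121)]: print(px,U(ray(c,*px,.016,T)),U(P[px[1],px[0]]))
for px in [(282,64),(150,64),(420,64)]: print(px,U(ray(c,*px,.054,T)))
for px in [(282,60)]: print(U(P[px[1],px[0]]))
E
```

```text
(282, 121) (np.float64(69.6), np.float64(6.5), np.float64(16.0)) (np.float64(69.5), np.float64(6.5), np.float64(14.2))
(257, 121) (np.float64(69.5), np.float64(-3.4), np.float64(16.0)) (np.float64(69.3), np.float64(-3.6), np.float64(13.0))
(308, 121) (np.float64(69.7), np.float64(16.8), np.float64(16.0)) (np.float64(69.6), np.float64(17.0), np.float64(13.7))
(282, 180) (np.float64(45.6), np.float64(6.8), np.float64(16.0)) (np.float64(45.1), np.float64(6.8), np.float64(13.9))
(230, 121) (np.float64(69.4), np.float64(-14.1), np.float64(16.0)) (np.float64(68.6), np.float64(-16.0), np.float64(3.7))
(282, 64) (np.float64(87.3), np.float64(6.4), np.float64(54.0))
(150, 64) (np.float64(87.3), np.float64(-30.0), np.float64(54.0))
(420, 64) (np.float64(88.3), np.float64(44.4), np.float64(54.0))
(np.float64(93.6), np.float64(6.2), np.float64(1.8))
```

```bash
python3 -m handwheel '0 0 5 0 0 0 12;0 0 3 0 0 0 12;0 0 0 0 0 0 12' 80
python3 - <<'E'
from st import *
st()
c=shot('wrist','w7.png')
E
```

```text
clock: 7.9
position: [0.4974, 0.0887, 0.0109]
ee_rot: [0.461, 0.536, -0.46, 0.537]
ft_force: [0.0, 1.8, 7.9]
grip_width: 0.22
t 7.9 p [497.4  88.7  10.9] u -14.3 w 8.0 z 10.9 F [0.  1.8 7.9] grip 18.8
yaw y 8.72 M [[0.001, 0.988, 0.152], [0.001, 0.152, -0.988], [-1.0, 0.001, -0.0]] q [-0.58  0.33  0.36  2.01 -0.15  0.83  0.01]
```

View pics/w7.png

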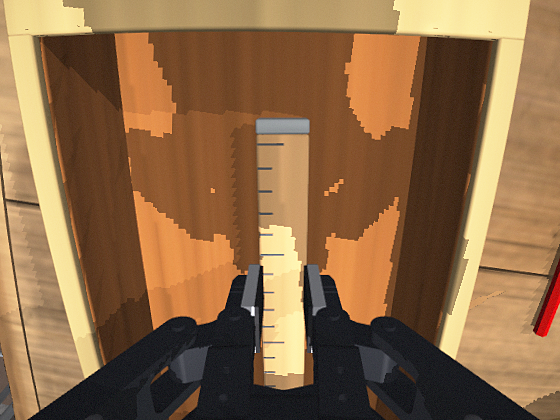

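Rule end is at about (283,120), clear of the hatch edge by roughly 25 mm. The pads only overlap its upper half, so I'll regrip a little deeper before tilting.

```bash
python3 -m handwheel '0 0 0 0 0 0 42;0 0 0 0 0 0 42;4 0 0 0 0 0 42;0 0 0 0 0 0 42;0 0 0 0 0 0 12;0 0 0 0 0 0 12;0 0 0 0 0 0 12;0 0 0 0 0 0 12' 80
python3 -m handwheel '0 0 0 0 0 0 12;0 0 0 0 0 0 12'
python3 - <<'E'
from st import *
st()
c=shot('wrist','w8.png')
E
```

```text
clock: 8.75
position: [0.4967, 0.0892, 0.0064]
ee_rot: [0.46, 0.537, -0.46, 0.537]
ft_force: [-1.7, 0.0, 4.2]
grip_width: 0.228
clock: 8.95
position: [0.4968, 0.0892, 0.0065]
ee_rot: [0.46, 0.537, -0.46, 0.537]
ft_force: [-2.0, -1.0, 5.8]
grip_width: 0.23
t 8.95 p [496.8  89.2   6.5] u -13.6 w 7.4 z 6.5 F [-2.  -1.   5.8] grip 19.6
yaw y 8.77 M [[0.0, 0.988, 0.152], [0.0, 0.152, -0.988], [-1.0, 0.0, -0.0]] q [-0.58  0.34  0.35  2.01 -0.16  0.82  0.02]
```

View pics/w8.png

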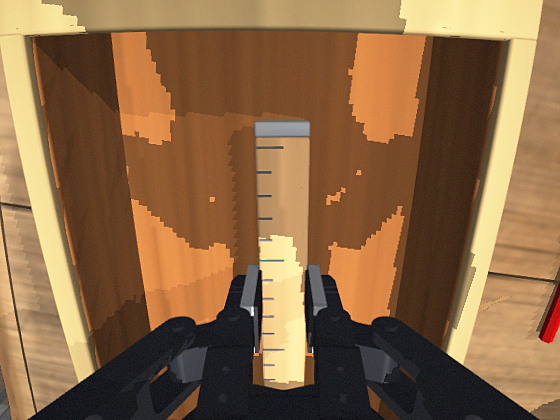

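```bash
python3 -m handwheel '-7.5 0 -1 0 0.029 0 12;-7.2 0 -1 0 0.029 0 12;-7 0 -1 0 0.029 0 12;0 0 0 0 0 0 12;0 0 0 0 0 0 12' 80
python3 - <<'E'
from st import *
st()
c=shot('wrist','w9.png');shot('scene','s9.png')
E
```

```text
clock: 9.5
position: [0.4962, 0.0915, 0.0278]
ee_rot: [0.48, 0.559, -0.44, 0.513]
ft_force: [-0.3, -0.2, -0.3]
grip_width: 0.227
t 9.5 p [496.2  91.5  27.8] u -11.3 w 7.2 z 27.8 F [-0.3 -0.2 -0.3] grip 19.4
yaw y 8.75 M [[-0.013, 0.988, 0.152], [0.085, 0.152, -0.985], [-0.996, -0.0, -0.086]] q [-0.51  0.3   0.34  2.   -0.24  0.87  0.12]
```

View pics/w9.png

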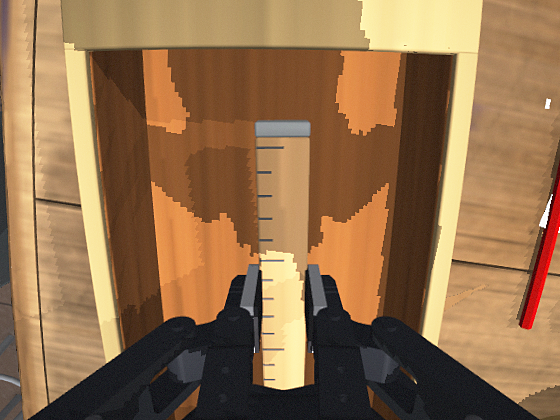

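View pics/s9.png

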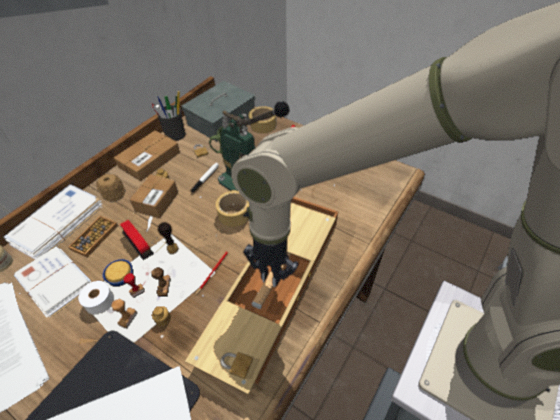

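```bash
python3 -m handwheel '-7.2 0 -1 0 0.029 0 12;-7.2 0 -1 0 0.029 0 12;-7 0 -1 0 0.029 0 12;0 0 0 0 0 0 12;0 0 0 0 0 0 12'
python3 - <<'E'
from st import *
o,M,p=st()
c=shot('wrist','w10.png')
z=M[:,2];x=M[:,0]
g=p+2.5*x   # rule bottom at grip
for u in (-264,-90,90,200):
    k=(u-(g[:2]-C)@A)/(z[:2]@A); q=g+k*z; print(u,'bottom above floor',(q[2]-4).round(1),'top',(q[2]-4+12/abs(x[2])).round(1))
E
```

```text
clock: 10.1
position: [0.496, 0.0923, 0.0492]
ee_rot: [0.498, 0.581, -0.419, 0.488]
ft_force: [-0.2, -0.5, -0.9]
grip_width: 0.225
t 10.1 p [496.   92.3  49.2] u -10.5 w 7.1 z 49.2 F [-0.2 -0.5 -0.9] grip 19.2
yaw y 8.78 M [[-0.027, 0.988, 0.15], [0.17, 0.153, -0.974], [-0.985, -0.0, -0.172]] q [-0.45  0.27  0.33  1.98 -0.33  0.93  0.22]
-264 bottom above floor -1.7 top 10.5
-90 bottom above floor 28.7 top 40.9
90 bottom above floor 60.2 top 72.4
200 bottom above floor 79.5 top 91.6
```

View pics/w10.png

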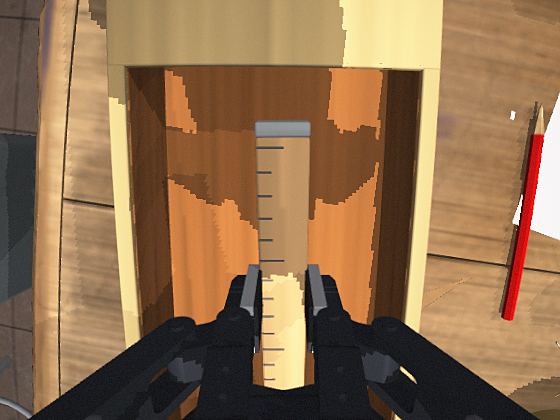

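```bash
python3 -m handwheel '0 0 -10 0 0 0 12;0 0 -15 0 0 0 12;0 0 -15 0 0 0 12;0 0 -15 0 0 0 12;0 0 -15 0 0 0 12;0 0 -10 0 0 0 12;0 0 0 0 0 0 12'
python3 - <<'E'
from st import *
o,M,p=st()
c=shot('scene','s11.png');shot('wrist','w11.png')
z=M[:,2];x=M[:,0]
g=p+2.5*x
print('B u',((g+242*z)[:2]-C)@A,'z',(g+242*z)[2],'E',((g-78*z)[:2]-C)@A,((g-78*z)[:2]-C)@B)
for u in (-90,90,200):
    k=(u-(g[:2]-C)@A)/(z[:2]@A); q=g+k*z; print(u,'bottom above floor',(q[2]-4).round(1),'top',(q[2]-4+12/abs(x[2])).round(1))
E
```

```text
clock: 10.85
position: [0.4836, 0.1721, 0.0636]
ee_rot: [0.498, 0.582, -0.418, 0.489]
ft_force: [-0.3, -0.5, -1.4]
grip_width: 0.23
t 10.85 p [483.6 172.1  63.6] u 70.3 w 5.9 z 63.6 F [-0.3 -0.5 -1.4] grip 19.6
yaw y 8.94 M [[-0.027, 0.988, 0.153], [0.171, 0.155, -0.973], [-0.985, 0.0, -0.174]] q [-0.57  0.25  0.28  1.97 -0.3   0.93  0.04]
B u -167.56307409030873 z 19.13219527410893 E 147.5315775446661 4.5778706486951055
-90 bottom above floor 28.8 top 41.0
90 bottom above floor 60.5 top 72.7
200 bottom above floor 79.9 top 92.1
```

View pics/s11.png

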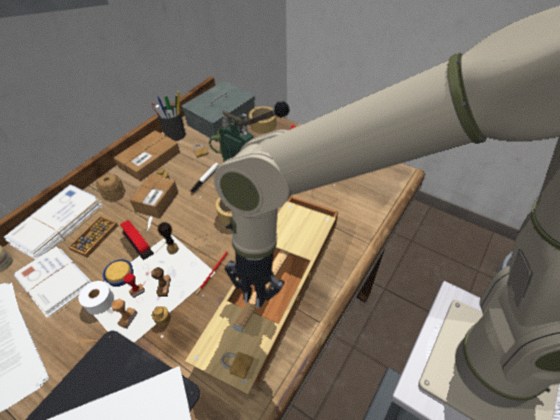

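View pics/w11.png

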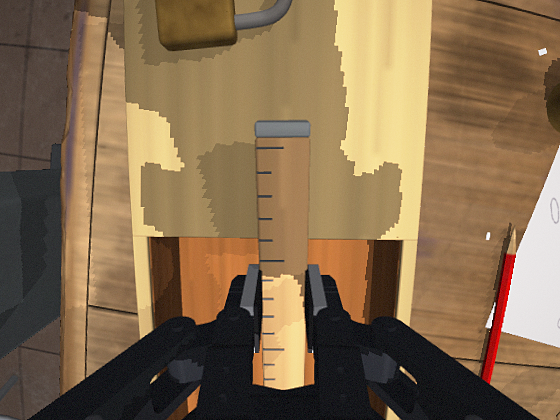

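```bash
python3 -m handwheel '-8 0 0 0 0.05 0 12;-8 0 0 0 0.05 0 12;0 0 -15 0 0 0 12;0 0 -15 0 0 0 12;0 0 0 0 0 0 12'
python3 - <<'E'
from st import *
o,M,p=st()
z=M[:,2];x=M[:,0]
g=p+2.5*x
print('B u',((g+242*z)[:2]-C)@A,'z',(g+242*z)[2],'E',((g-78*z)[:2]-C)@A,((g-78*z)[:2]-C)@B)
for u in (-90,90,200):
    k=(u-(g[:2]-C)@A)/(z[:2]@A); q=g+k*z; print(u,'bottom above floor',(q[2]-4).round(1),'top',(q[2]-4+12/abs(x[2])).round(1))
c=shot('wrist','w12.png')
E
```

```text
clock: 11.45
position: [0.4802, 0.1963, 0.0876]
ee_rot: [0.519, 0.605, -0.393, 0.459]
ft_force: [-0.4, 0.2, -1.2]
grip_width: 0.232
t 11.45 p [480.2 196.3  87.6] u 94.7 w 5.9 z 87.6 F [-0.4  0.2 -1.2] grip 19.8
yaw y 8.83 M [[-0.041, 0.988, 0.148], [0.268, 0.153, -0.951], [-0.963, 0.001, -0.271]] q [-0.53  0.22  0.26  1.96 -0.4   0.97  0.11]
B u -137.51956187827128 z 19.608174403021223 E 170.45520978495355 4.728439787552183
-90 bottom above floor 29.0 top 41.5
90 bottom above floor 79.7 top 92.2
200 bottom above floor 110.7 top 123.2
```

View pics/w12.png

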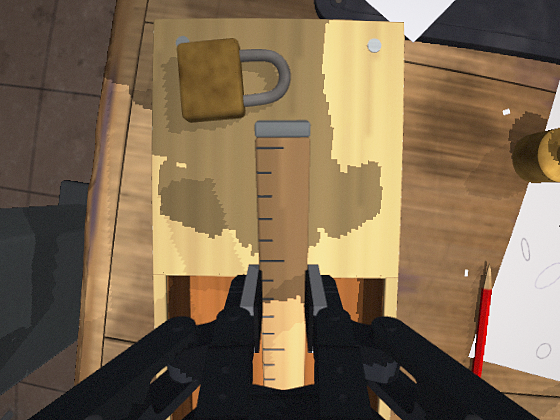

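Still clear everywhere, with no slip. I'm pulling the rest out along its axis (B end must pass u = -90).

```bash
python3 -m handwheel '0 0 -15 0 0 0 12;0 0 -15 0 0 0 12;0 0 -15 0 0 0 12;0 0 -15 0 0 0 12;0 0 -12 0 0 0 12;0 0 0 0 0 0 12'
python3 - <<'E'
from st import *
o,M,p=st()
z=M[:,2];x=M[:,0]
g=p+2.5*x
print('B u',((g+242*z)[:2]-C)@A,'z',(g+242*z)[2],'E',((g-78*z)[:2]-C)@A,((g-78*z)[:2]-C)@B)
c=shot('scene','s13.png')
E
```

```text
clock: 12.1
position: [0.4696, 0.2648, 0.107]
ee_rot: [0.519, 0.605, -0.393, 0.459]
ft_force: [-0.0, 0.6, -0.7]
grip_width: 0.229
t 12.1 p [469.6 264.8 107. ] u 164.0 w 4.8 z 107.0 F [-0.   0.6 -0.7] grip 19.6
yaw y 8.85 M [[-0.041, 0.988, 0.148], [0.268, 0.154, -0.951], [-0.963, 0.0, -0.271]] q [-0.63  0.21  0.22  1.92 -0.38  0.97 -0.05]
B u -68.27205009448681 z 38.98427992855268 E 239.72327226104974 3.6130849351459133
```

View pics/s13.png

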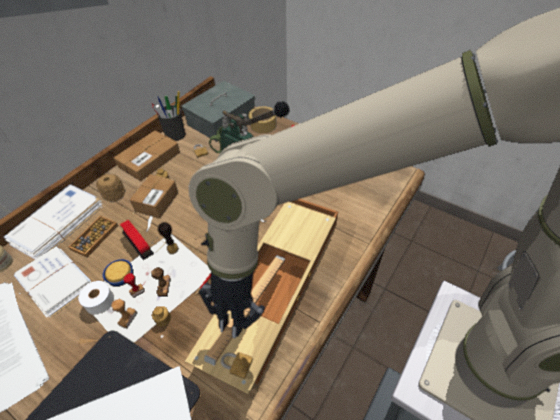

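The B end shows free in the hatch at (283,258), about 20 mm past its edge. Next I lift straight up, then level.

```bash
python3 -m handwheel '-15 0 -4.2 0 0 0 12;-20 0 -5.6 0 0 0 12;-20 0 -5.6 0 0 0 12;-20 0 -5.6 0 0 0 12;-20 0 -5.6 0 0 0 12;-20 0 -5.6 0 0 0 12;-10 0 -2.8 0 0 0 12;0 0 0 0 0 0 12'
python3 -m handwheel '0 0 0 0 -0.06 0 12;0 0 0 0 -0.06 0 12;0 0 0 0 -0.06 0 12;0 0 0 0 -0.055 0 12;0 0 0 0 -0.04 0 12;0 0 0 0 0 0 12;0 0 0 0 0 0 12'
cat > chk.py <<'E'
from st import *
st()
import sys
for n in ['scene','top','wrist']:
    c=shot(n,n[0]+sys.argv[1]+'.png');T=pose(c);P=cloud(c,T)
    for t in ['rule','padlock','tape_roll','weight_500','pencil','ink_pad']:
        r=cams.outline_of(n,t)
        if not r: print(n,t,'none');continue
        m=r[0]['region']&(c['depth']>0);X=P[m]
        if t=='rule':
            X=X[(X[:,2]>.15)&(X[:,2]<.35)]
            if len(X)<10: print('few');continue
            s=(X[:,:2]*1000-C)@A; md=np.abs(X[:,2]-np.median(X[:,2]))<.02
            pf=np.polyfit(s[md],X[md,2]*1000,1);print(n,'rule',r[0]['conf'],'s',np.percentile(s,[1,99]).round(1),'slope deg',np.degrees(np.arctan(pf[0])).round(2),'z',np.median(X[:,2]).round(4))
        else: print(n,t,round(r[0]['conf'],2),np.median(X,0).round(3))
E
python3 chk.py 14
```

```text
clock: 12.95
position: [0.4706, 0.2632, 0.2376]
ee_rot: [0.52, 0.605, -0.393, 0.458]
ft_force: [0.2, -0.1, -1.7]
grip_width: 0.228
clock: 13.65
position: [0.4695, 0.2634, 0.2355]
ee_rot: [0.46, 0.537, -0.461, 0.537]
ft_force: [0.1, 0.0, -1.0]
grip_width: 0.228
t 13.65 p [469.5 263.4 235.5] u 162.6 w 4.5 z 235.5 F [ 0.1  0.  -1. ] grip 19.4
yaw y 8.77 M [[-0.001, 0.988, 0.152], [-0.001, 0.152, -0.988], [-1.0, -0.002, 0.001]] q [-0.76  0.14  0.18  1.69 -0.03  1.32 -0.42]
scene rule 0.76 s [-73.  239.7] slope deg 0.5 z 0.2433
scene padlock 0.96 [0.426 0.299 0.067]
scene tape_roll 0.59 [ 0.682 -0.045  0.025]
scene weight_500 0.73 [0.653 0.3   0.029]
scene pencil 0.5 [ 0.682 -0.043  0.025]
scene ink_pad 0.44 [ 0.546 -0.391  0.01 ]
top rule 0.73 s [-76.4 165.6] slope deg 0.42 z 0.2439
top padlock 0.57 [0.429 0.296 0.066]
top tape_roll 0.64 [ 0.721 -0.046  0.042]
top weight_500 0.51 [0.654 0.291 0.029]
top pencil 0.65 [0.642 0.154 0.004]
top ink_pad 0.84 [ 0.578 -0.446  0.017]
few
wrist padlock 0.71 [0.424 0.296 0.067]
wrist tape_roll 0.56 [ 0.675 -0.046  0.032]
wrist weight_500 0.78 [0.653 0.299 0.028]
wrist pencil 0.57 [0.643 0.149 0.004]
wrist ink_pad none
```

View pics/s14.png

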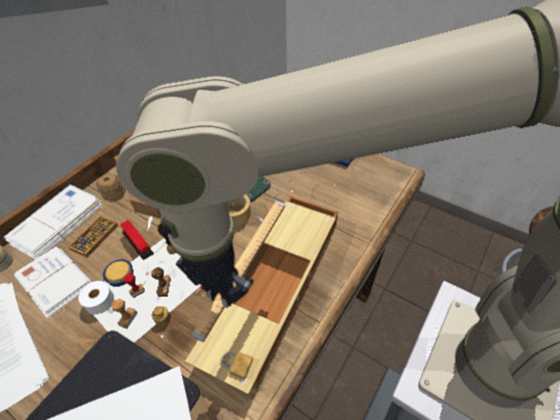

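View pics/w14.png

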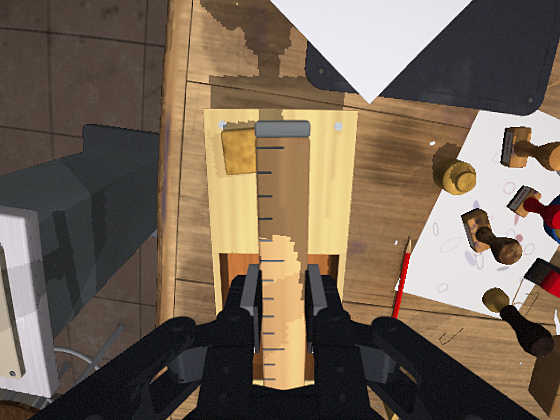

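```bash
python3 -m handwheel '0 0 0 0 0 0 12;0 0 0 0 0 0 12;0 0 0 0 0 0 12;0 0 0 0 0 0 12'
python3 - <<'E'
from st import *
st();print(hand_in())
E
```

```text
clock: 15.1
position: [0.4697, 0.2638, 0.2366]
ee_rot: [0.46, 0.537, -0.461, 0.537]
ft_force: [-0.1, 0.7, -0.8]
grip_width: 0.231
t 15.1 p [469.7 263.8 236.6] u 163.0 w 4.8 z 236.6 F [-0.1  0.7 -0.8] grip 19.8
yaw y 8.77 M [[0.0, 0.988, 0.152], [-0.001, 0.152, -0.988], [-1.0, 0.0, 0.001]] q [-0.76  0.14  0.18  1.69 -0.02  1.32 -0.42]
the job is handed in; nothing more can be done
None
```

The rule is out of the box and held level in the gripper, well above the lid. I handed the job in at 15.1 s.

**What I did:**
- The lid sits about 34 mm towards +y, so the box sticks out at the -y end.
- I gripped the rule through the hatch and slid it about 75 mm into the -y end. I stopped it an estimated 5 to 6 mm from the end wall.
- I regripped it slightly deeper and tilted the +y end up by 10°.
- I drew the rule out along its own axis, steepening the tilt to about 16° on the way. Then I lifted it straight up and levelled it.

**Last checks:**
- **Clearance while drawing out:** the computed gaps were about 7 mm to the lid edges. The -y end was tightest, within about 1 mm of the floor as it left it. Wrist force stayed under 2 N during the tilt and draw, and peaked at about 8 N in the readings while gripping and sliding.
- **Final pose:** the rule's whole length shows in the scene camera. Its top is at a height of 0.243 m, so its underside is about 17 cm above the lid. The slope is about 0.5° in both fixed views, and the tick marks did not move between the fingers.
- **Other things:** the padlock, weight, tape roll, pencil and ink pad are where they were, to measuring accuracy.

**Checks that failed or disagreed:**
- The scene camera's readings for the pencil, tape roll and ink pad were off because the arm hid them. The top camera showed all three unmoved.
- The wrist camera gave no usable rule reading at the final pose, and it did not find the ink pad.
- The gripper reads about 19.5 mm on the 22 mm rule.

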